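# Switch the desk speaker off at its sunken pop-out knob

### The job

Switch the desk speaker off: turn the volume knob at the bottom of the round well anticlockwise (seen from above) until it has gone right through its off click and meets the end stop, feeling for the stop and not forcing it. Then let go and push the knob straight in until it is fully home. Do not press hard on the speaker's case or disturb the other things on the desk.

Things in the scene. Friction and masses are not known exactly. Their poses are not given: they have to be found in the camera images.
- speaker: Grey powered desktop speaker, 170 (x) x 240 (y) x 110 (z) mm, fixed to the desk. Origin: centre of its underside, on the desk; x runs from its grille (the -x face) to its back, z up. A round finger well, 76 mm across and 32 mm deep with a flat floor and upright wall, is sunk in its top.
- well (a point): Centre of the mouth of the finger well, level with the speaker's top face (110 mm over the desk), 25 mm towards the grille and 55 mm to the speaker's +y side of its middle. The axis of the knob goes straight down through this point. Axes as the speaker's.
- knob_top (a point): Centre of the top face of the upright round knurled aluminium volume knob in the middle of the well: 22 mm across, 20 mm tall. At the start (popped out) its top is 5 mm below the well's mouth, its underside 7 mm over the well floor; pushed home its top is 11 mm below the mouth. It was pressed on its shaft at any angle: neither its mark nor this attitude tells where the end is.
- off_switch (a joint): Off switch on the knob's shaft, rad: 0 = on (start); the knob drags it along at the end of its anticlockwise turn (about +z) to 0.3 = clicked fully off, at the stop; it stays where left. At the start the click begins somewhere 0.8 to 2.3 rad away; only the torque tells. The knob turns at 0.03 N m, and at 0.12 N m through the click.
- shaft_twist (a joint): Elastic twist of the knob's shaft under the torque on it, rad, plus = anticlockwise: 0.83 rad per N m (1.2 N m/rad), springs back to 0 when let go. About 0.03 while the knob turns, 0.10 during the click, and more against the stop; 0.23 (0.28 N m) strains the stop.
- knob_push (a joint): How far the knob is pushed in, m: 0 = popped out (start), 0.006 = fully home. It slides straight down against 6 N of friction and stays where it is left.
- earbuds: Bystander: white rounded earbud case, 46 x 60 x 24 mm, loose on the speaker's top. Origin: centre of its underside.
- mouse: Bystander: black computer mouse, 105 x 60 x 33 mm, on the desk. Origin: centre of its underside.
- bottle: Bystander: drink bottle with a red cap, 62 mm across, 210 mm tall, on the desk. Origin: centre of its underside.
- mug: Bystander: white mug, 80 mm across, 90 mm tall, on the desk. Origin: centre of its underside.

How it is judged:
By the outcome, as a careful person would: the job done as asked, in the order asked, and still so for the second after the job is handed in, with the robot touching nothing.
It also fails if it takes over 72 s, if anything falls off the work surface, if the arm or the gripper's body presses on something with over 40 N, if the wrist force passes 120 N, or if a joint passes its speed limit or range.

### The arm

A 6-joint arm with a two-finger parallel gripper is mounted at the origin on the work surface. World frame = base frame: x ahead of the robot, y to its left, z up, the work surface at z = 0. Lengths are in m, angles in rad, forces in N, time in s.
With the tool pointing down it reaches from about 0.35 to 0.925 m from the base axis. Payload 6.4 kg.
Tool frame: the origin (TCP) lies at the very end of the fingers, on their centre line; the grasp point (between the pads) lies bot.grip_point_offset behind it (bot.grip_point_offset is the distance from the TCP to the grasp point, in m); z points along the fingers, y is the line along which they close (so a half turn about z gives the same grasp; the last joint's range is limited). The gripper opens to 85 mm and grips with 20 to 120 N. Pads are 22 mm wide; open, the fingers measure 114 mm over their backs; the gripper's body (76 mm by 85 mm) begins 54 mm behind the grasp point. The pads swing forward as they close: fully open they stand 13 mm farther back than shut.
Start: joints at [1.023, 0.245, 1.558, -0, 1.339, -0.174], TCP at [0.237, 0.605, 0.231] pointing down, gripper open.
Joint ranges: [-3.13, 3.13], [-1.02, 2.26], [0.13, 2.54], [-0.95, 4.09], [0.21, 2.88], [-2.74, 2.74]. Speed limits (rad/s): [2.57, 2.57, 3.14, 3.14, 3.14, 3.14].

### API

Orientations are given as a unit quaternion [x, y, z, w].
In Python, from plant import bot, capture gives the robot as it stands.
- The arm moves only by the tool apply_moves, never from a script. Its arguments are lists of equal length, an entry for each row: "slide": the shift along the tool's x, y, z in mm, a list of three; "angular": the turn, a rotation vector about the tool's x, y, z in rad, a list of three; "hand": the opening, from -1 (shut) to 1 (fully open). A call has 1 to 5 rows; each row is the pose to reach, as a shift and turn from the pose commanded when the call began, along the tool's axes at that moment; what a row does not reach only later rows make up. A row lasts 1/12 s, in which the tool goes at most 41.7 mm and 7.16 degrees, less where a joint would pass 70% of its speed; a pose out of reach is approached as far as the arm can. A call with a gripper value outside its range is refused whole. The fingers move at their own pace and stop on an object; "force" is the grip in N (left out, the last holds). Time passes only in rows, so rows that repeat a pose let the fingers close. It gives the time, the measured TCP pose, the force, the opening and the grip force at its end, in the units of the state.
- bot.read_state(): the state, without advancing time (a new reading comes with each control period).
- capture(name): name is "scene" or "top"; returns a dict with "frame" (400x640x3 uint8, red, green, blue), "depth" (400x640 float32, m along the optical axis (not along the pixel's ray), 0 where there is no reading), "mtx" (3x3 intrinsics, pixels), "k1" (the pictures are not rectified: a ray, as slopes to the right and down, at radius r is drawn at 1 + k1 r^2 times it, then the intrinsics apply), "extrinsics" (4x4, takes a point from camera to world coordinates). Camera axes: x right, y down, z forward; pixel columns grow to the right and rows downward; lengths in m; the calibration is good to about 2 mm. A picture is of the moment at which its call begins.
- bot.job_done(): hands the job in; it is judged then, once.
The state is a dict: "clock": time; "joint_pos": joint angles; "joint_velocities": joint speeds; "joint_torque": joint torques, N m; "position": TCP position; "tcp_rot": TCP orientation; "force": force on the tool from outside, world axes, zero at the start; "wrist_torque": the same for the moment, N m; "gripper_width": finger opening in m; "grasp_force": force on a finger pad.
Only numpy, scipy, OpenCV 4.12 (cv2) and the standard library are available. Lean on these libraries where they do the work, as an engineer would, in place of code of your own. Each camera call takes 0.05 s, during which the arm holds its last target. There are 200 camera calls.

## Working session

There is one attempt and no reset: what is moved stays moved. The work goes in short steps, Python scripts to look and compute and a tool call to move; the robot and the scene stay as the last step left them, time stands still between calls to the robot, and variables do not carry over. Pictures are saved under pics/ and viewed, at most 10 in all, crops included, and the job is handed in when it is done.

Besides the shell and the picture viewer there is one more tool, called as a command line: name --argument value ..., lists and objects as JSON in quotes. apply_moves: Moves the arm, as the interface text tells. Its arguments: {"type":"object","properties":{"slide":{"type":"array"},"angular":{"type":"array"},"hand":{"type":"array"},"force":{"type":"number"}},"required":["slide","angular","hand"]}

```bash
mkdir -p pics; python3 - <<'E'
from plant import bot, capture
import cv2,numpy as np
print(bot.read_state(), bot.grip_point_offset)
for n in("scene","top"):
    c=capture(n); cv2.imwrite(f"pics/{n}0.png",c["frame"][:,:,::-1]); np.savez(f"{n}0.npz",**c)
    print(n,c["mtx"].tolist(),c["k1"],c["extrinsics"].round(4).tolist())
E
```

```text
{'clock': 0.0, 'joint_pos': array([ 1.02287260e+00,  2.45836997e-01,  1.55901657e+00,  1.14848863e-05,
        1.33870034e+00, -1.74102716e-01]), 'joint_velocities': array([-0.00092722,  0.0004679 , -0.00064248, -0.0004695 ,  0.00284064,
       -0.00058784]), 'joint_torque': array([-5.73450197e-04, -4.29506350e+01, -3.26128185e+01, -2.75806333e-04,
        5.49535209e-03, -6.75479598e-06]), 'position': array([0.23706167, 0.60462827, 0.23016429]), 'tcp_rot': array([ 1.85825314e-01,  9.82582307e-01, -9.15439645e-04, -3.51605589e-04]), 'force': array([-0.69692506,  0.57798651,  1.0481174 ]), 'wrist_torque': array([ 0.00106785,  0.02489276, -0.04558342]), 'grasp_force': 0.0, 'gripper_width': 0.08535027395384683} 0.0187
scene [[381.58932134023286, 0.0, 316.13995809120706], [0.0, 381.58932134023286, 193.49807810193], [0.0, 0.0, 1.0]] -0.04922273508379742 [[-0.5016, 0.5771, -0.6444, 1.0449], [0.865, 0.3223, -0.3846, 0.3499], [-0.0143, -0.7503, -0.6609, 0.5919], [0.0, 0.0, 0.0, 1.0]]
top [[467.6465163398536, 0.0, 318.410994039979], [0.0, 467.6465163398536, 199.4645260635061], [0.0, 0.0, 1.0]] 0.02242773975623738 [[0.0162, -0.9799, 0.1988, 0.3767], [-0.9999, -0.0154, 0.0056, 0.0438], [-0.0024, -0.1989, -0.98, 1.0392], [0.0, 0.0, 0.0, 1.0]]
```

View pics/scene0.png

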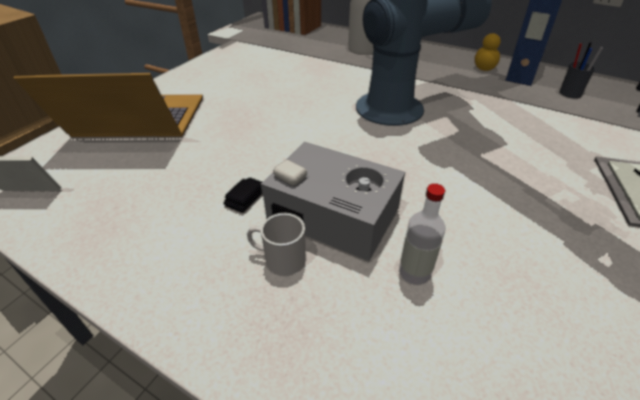

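View pics/top0.png

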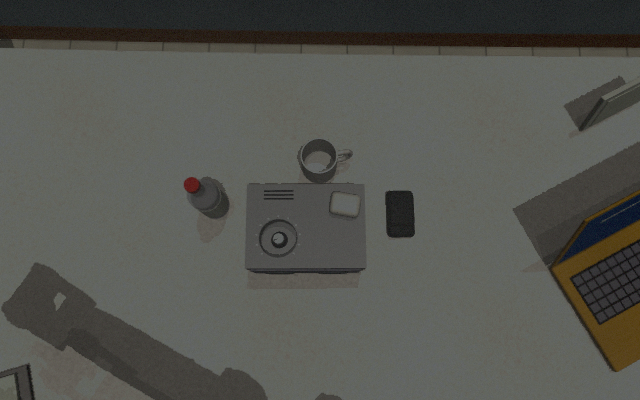

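The scene view shows the well at about (364,181), with the earbuds at (290,173), the mug at (284,243) and the bottle at (420,240). In the top view the knob is at about (279,239) and the earbuds at (345,204). Next I'll enlarge both.

```bash
cat > h.py <<'E'
import numpy as np,cv2
def ray(c,u,v):
    K=c["mtx"];d=np.array([(u-K[0,2])/K[0,0],(v-K[1,2])/K[1,1]]);s=d.copy()
    for _ in range(20): s=d/(1+float(c["k1"])*(s@s))
    E=c["extrinsics"];return E[:3,3],E[:3,:3]@np.r_[s,1]
def plane(c,u,v,z):
    o,d=ray(c,u,v);return o+d*(z-o[2])/d[2]
def tri(c1,p1,c2,p2):
    o1,d1=ray(c1,*p1);o2,d2=ray(c2,*p2)
    t=np.linalg.lstsq(np.c_[d1,-d2],o2-o1,rcond=None)[0]
    a=o1+d1*t[0];b=o2+d2*t[1];return (a+b)/2,np.linalg.norm(a-b)
def dep(c,u,v):
    o,d=ray(c,u,v);return o+d*c["depth"][int(round(v)),int(round(u))]
E
python3 - <<'E'
from h import *
t=dict(np.load("top0.npz"));s=dict(np.load("scene0.npz"))
a=cv2.resize(s["frame"][150:210,330:400],None,fx=5.7,fy=5.7,interpolation=cv2.INTER_CUBIC)[:342,:399]
b=cv2.resize(t["frame"][210:270,245:315],None,fx=5.7,fy=5.7,interpolation=cv2.INTER_CUBIC)[:342,:399]
cv2.imwrite("pics/crop.png",np.clip(np.hstack([a,b])[:,:,::-1]*1.5,0,255))
print(tri(s,(364,183),t,(279,239)),tri(s,(364,181),t,(278,238)))
print("dep",dep(t,279,239),dep(s,364,183),dep(t,320,240))
# speaker corners in top view
for p in [(247,183),(365,183),(365,269),(247,269)]: print(p,plane(t,*p,.11))
E
```

```text
(array([0.48501722, 0.12851057, 0.09464003]), np.float64(0.0016147825812846861)) (array([0.48649014, 0.1294032 , 0.10129035]), np.float64(0.000322150278558726))
dep [0.48411882 0.12682931 0.105187  ] [0.49520898 0.13339216 0.10399868] [0.48301084 0.04467028 0.10865704]
(247, 183) [0.5971911  0.19550315 0.11      ]
(365, 183) [ 0.60096747 -0.04534741  0.11      ]
(365, 269) [ 0.4271435  -0.04468233  0.11      ]
(247, 269) [0.42344998 0.18733958 0.11      ][ WARN:0@0.054] global loadsave.cpp:1063 imwrite_ Unsupported depth image for selected encoder is fallbacked to CV_8U.
```

View pics/crop.png

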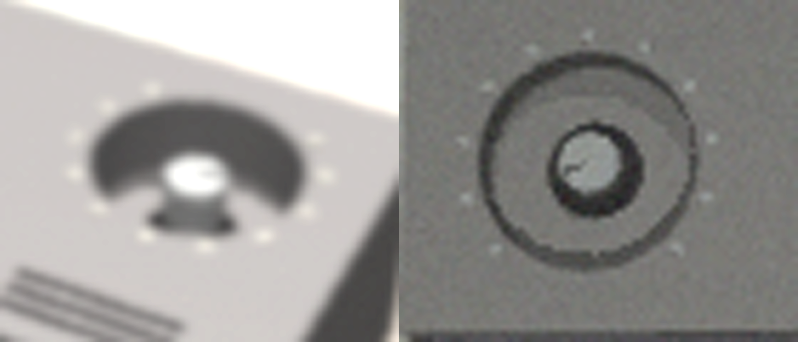

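The crops put the knob top at scene pixel (363.6,179.9) and top-view pixel (277.8,238.0). The well mouth centre in the top view is about (277.8,237.8).

```bash
cat >> h.py <<'E'
from scipy.spatial.transform import Rotation as R
def go(tgt):
    from plant import bot
    s=bot.read_state();r=R.from_quat(s["tcp_rot"])
    y=r.as_matrix()[:,1]
    print("t",round(s["clock"],2),"pos",s["position"].round(4),"j",s["joint_pos"].round(3),"yang",round(np.arctan2(y[1],y[0]),3),"tilt",r.as_matrix()[:2,2].round(4))
    print("slide mm",(r.inv().apply(np.array(tgt)-s["position"])*1000).round(1),"F",s["force"].round(2),"T",s["wrist_torque"].round(3),"w",round(s["gripper_width"],4),"g",round(s["grasp_force"],1))
E
python3 - <<'E'
from h import *
t=dict(np.load("top0.npz"));s=dict(np.load("scene0.npz"))
p=tri(s,(363.6,179.9),t,(277.8,238.0));print(p)
print("knob@.105 top/scene",plane(t,277.8,238.0,.105),plane(s,363.6,179.9,.105),"well@.11",plane(t,277.8,237.8,.11))
print("bottle cap",plane(t,192,185,.21),"earbuds",plane(t,345,204,.134))
# well rim via depth in top view
D=t["depth"];pts=np.array([[*dep(t,u,v)] for v in range(205,272) for u in range(240,318) if D[v,u]>0])
k=pts[(np.hypot(*(pts[:,:2]-p[0][:2]).T)<.016)&(pts[:,2]>.1)];print("knob depth pts",len(k),k.mean(0))
f=pts[(pts[:,2]<.088)&(np.hypot(*(pts[:,:2]-p[0][:2]).T)<.05)];print("floor",len(f),f[:,2].mean(),"top",np.median(pts[pts[:,2]>.107,2]))
go([*p[0][:2],.231])
E
```

```text
(array([0.48642288, 0.12898642, 0.10391407]), np.float64(0.0009356190426871549))
knob@.105 top/scene [0.48611226 0.12931777 0.105     ] [0.48787065 0.12905782 0.105     ] well@.11 [0.48592655 0.12887379 0.11      ]
bottle cap [0.56812742 0.27892268 0.21      ] earbuds [ 0.55202473 -0.00350794  0.134     ]
knob depth pts 96 [0.4861667  0.12900313 0.10498935]
floor 926 0.0784020447599172 top 0.11020134020878719
t 0.1 pos [0.2371 0.6047 0.2302] j [ 1.023  0.246  1.559  0.     1.339 -0.174] yang 1.197 tilt [-0.0009 -0.0015]
slide mm [-4.058e+02 -3.518e+02 -3.000e-01] F [0.06 0.07 1.08] T [-0.01   0.006  0.03 ] w 0.0853 g 0.0
```

apply_moves --slide '[[-31,-27,0],[-62,-54,0],[-93,-81,0],[-124,-108,0],[-155,-135,0]]' --angular '[[0,0,0.12],[0,0,0.24],[0,0,0.36],[0,0,0.48],[0,0,0.6]]' --hand '[-0.2,-0.2,-0.2,-0.2,-0.2]' --force 30

```text
clock: 0.52
position: [0.3325, 0.421, 0.2307]
tcp_rot: [0.47, 0.883, -0.0, -0.0]
force: [1.1, 0.6, -0.3]
gripper_width: 0.0343
grasp_force: 0.0
```

```bash
python3 -c "
from h import *
go([.4865,.129,.231])"
```

```text
t 0.52 pos [0.3325 0.421  0.2307] j [ 0.691 -0.021  1.848 -0.     1.315  0.099] yang 0.592 tilt [-0.0006 -0.0006]
slide mm [-3.283e+02 -3.510e+01 -2.000e-01] F [ 1.05  0.6  -0.25] T [ 0.059 -0.024 -0.02 ] w 0.0343 g 0.0
```

apply_moves --slide '[[-41,-4,0],[-82,-8,0],[-123,-13,0],[-164,-17,0],[-205,-22,0]]' --angular '[[0,0,0.12],[0,0,0.24],[0,0,0.36],[0,0,0.48],[0,0,0.6]]' --hand '[-0.22,-0.22,-0.22,-0.22,-0.22]'

```text
clock: 0.93
position: [0.4297, 0.239, 0.2311]
tcp_rot: [0.71, 0.704, -0.0, -0.0]
force: [1.4, 0.1, 0.3]
gripper_width: 0.0334
grasp_force: 0.0
```

```bash
python3 -c "
from h import *
go([.4865,.129,.231])"
```

```text
t 0.93 pos [0.4297 0.239  0.2311] j [ 0.277 -0.135  1.954  0.     1.322  0.285] yang -0.009 tilt [-0.0001  0.    ]
slide mm [-1.095e+02  5.780e+01  1.000e-01] F [1.38 0.12 0.32] T [-0.009 -0.105 -0.049] w 0.0334 g 0.0
```

apply_moves --slide '[[-37,19,0],[-73,38,0],[-109,58,0],[-109.5,58,0],[-109.5,58,0]]' --angular '[[0,0,0.12],[0,0,0.24],[0,0,0.36],[0,0,0.48],[0,0,0.6]]' --hand '[-0.22,-0.22,-0.22,-0.22,-0.22]'

```text
clock: 1.35
position: [0.4878, 0.1289, 0.2309]
tcp_rot: [0.888, 0.461, -0.0, -0.0]
force: [-0.8, -0.1, 0.1]
gripper_width: 0.0333
grasp_force: 0.0
```

```bash
python3 -c "
from h import *
go([.4865,.129,.082])"
```

```text
t 1.35 pos [0.4878 0.1289 0.2309] j [ 0.033 -0.101  1.924 -0.     1.319  0.647] yang -0.614 tilt [-0.0008 -0.0001]
slide mm [ -0.6  -1.  148.9] F [-0.78 -0.11  0.07] T [ 0.021  0.024 -0.038] w 0.0333 g 0.0
```

apply_moves --slide '[[0,0,35],[0,0,70],[-0.5,-0.5,100],[-0.5,-0.5,106],[-0.5,-0.5,106]]' --angular '[[0,0,0],[0,0,0],[0,0,0],[0,0,0],[0,0,0]]' --hand '[-0.25,-0.25,-0.25,-0.25,-0.25]'

```text
clock: 1.77
position: [0.4843, 0.131, 0.1228]
tcp_rot: [0.885, 0.465, -0.003, -0.001]
force: [0.7, -0.4, -0.5]
gripper_width: 0.0323
grasp_force: 0.0
```

```bash
python3 - <<'E'
from h import *
from plant import capture
go([.4865,.129,.082])
a=capture("scene")["frame"][110:210,300:430]; b=capture("top")["frame"][190:290,215:345]
im=np.hstack([cv2.resize(x,None,fx=3,fy=3,interpolation=cv2.INTER_CUBIC) for x in(a,b)])[:,:,::-1]
cv2.imwrite("pics/hov.png",im)
E
```

```text
t 1.77 pos [0.4843 0.131  0.1228] j [ 0.038  0.031  2.009 -0.     1.108  0.641] yang -0.603 tilt [-0.006  -0.0002]
slide mm [-0.3  3.2 40.8] F [ 0.7  -0.43 -0.46] T [ 0.022 -0.035  0.061] w 0.0323 g 0.0
```

View pics/hov.png

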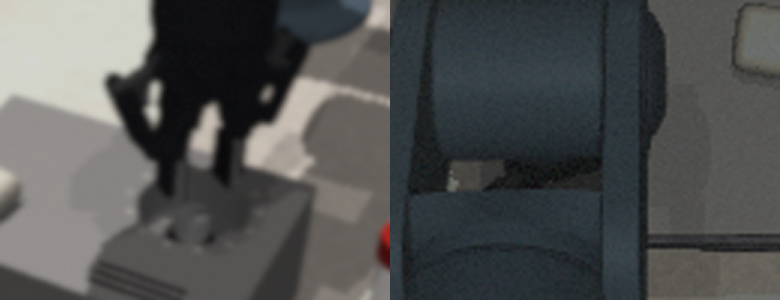

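The fingers straddle the knob just above the well, as seen at about (200,190) in the left half. The arm has drifted 2–3 mm, so I'll let it settle before correcting.

apply_moves --slide '[[0,0,0],[0,0,0],[0,0,0],[0,0,0]]' --angular '[[0,0,0],[0,0,0],[0,0,0],[0,0,0]]' --hand '[-0.25,-0.25,-0.25,-0.25]'

```text
clock: 2.2
position: [0.4871, 0.1312, 0.1264]
tcp_rot: [0.885, 0.465, 0.001, 0.0]
force: [0.1, -0.6, 0.2]
gripper_width: 0.0322
grasp_force: 0.0
```

```bash
python3 -c "
from h import *
go([.4865,.129,.082])"
```

```text
t 2.2 pos [0.4871 0.1312 0.1264] j [ 0.038  0.027  2.005 -0.     1.107  0.641] yang -0.603 tilt [0.002  0.0001]
slide mm [-2.2  0.7 44.4] F [ 0.11 -0.61  0.19] T [-0.004 -0.015  0.019] w 0.0322 g 0.0
```

apply_moves --slide '[[-2.2,0.7,4],[-2.2,0.7,12],[-2.2,0.7,19],[-2.2,0.7,22],[-2.2,0.7,22]]' --angular '[[0,0,0],[0,0,0],[0,0,0],[0,0,0],[0,0,0]]' --hand '[-0.25,-0.25,-0.25,-0.25,-0.25]'

```text
clock: 2.62
position: [0.4846, 0.1288, 0.1017]
tcp_rot: [0.885, 0.465, -0.001, -0.001]
force: [0.6, 0.5, -0.2]
gripper_width: 0.0323
grasp_force: 0.0
```

```bash
python3 -c "
from h import *
go([.4865,.129,.083])"
```

```text
t 2.62 pos [0.4846 0.1288 0.1017] j [0.033 0.062 2.021 0.    1.061 0.636] yang -0.603 tilt [-0.0031 -0.0001]
slide mm [ 1.2  1.5 18.7] F [ 0.57  0.54 -0.17] T [-0.019  0.03   0.056] w 0.0323 g 0.0
```

apply_moves --slide '[[0,0.5,5],[0,0.5,10],[0,0.5,15],[0,0.5,18],[0,0.5,20]]' --angular '[[0,0,0],[0,0,0],[0,0,0],[0,0,0],[0,0,0]]' --hand '[-0.25,-0.25,-0.25,-0.25,-0.25]'

```text
clock: 3.03
position: [0.4858, 0.1286, 0.0826]
tcp_rot: [0.885, 0.465, -0.0, -0.0]
force: [0.7, -0.7, 0.5]
gripper_width: 0.032
grasp_force: 0.0
```

apply_moves --slide '[[0,0,0],[0,0,0],[0,0,0],[0,0,0],[0,0,0]]' --angular '[[0,0,0],[0,0,0],[0,0,0],[0,0,0],[0,0,0]]' --hand '[-0.25,-0.25,-0.25,-0.25,-0.25]'

```text
clock: 3.45
position: [0.4863, 0.1286, 0.0836]
tcp_rot: [0.885, 0.465, 0.0, 0.0]
force: [-0.4, 0.4, 0.2]
gripper_width: 0.032
grasp_force: 0.0
```

```bash
python3 -c "
from h import *
go([.4865,.129,.083])"
```

```text
t 3.45 pos [0.4863 0.1286 0.0836] j [ 0.033  0.095  2.026 -0.     1.02   0.636] yang -0.603 tilt [0.0005 0.    ]
slide mm [ 0.4 -0.   0.6] F [-0.38  0.44  0.21] T [0.054 0.023 0.038] w 0.032 g 0.0
```

apply_moves --slide '[[0,0,0],[0,0,0],[0,0,0],[0,0,0],[0,0,0]]' --angular '[[0,0,0],[0,0,0],[0,0,0],[0,0,0],[0,0,0]]' --hand '[-0.4,-0.5,-0.6,-0.7,-0.8]' --force 25

```text
clock: 3.87
position: [0.486, 0.1289, 0.0835]
tcp_rot: [0.885, 0.465, -0.0, -0.0]
force: [-3.3, 1.4, 4.2]
gripper_width: 0.0207
grasp_force: 24.4
```

```bash
python3 -c "
from h import *
go([.4865,.129,.083])"
```

```text
t 3.87 pos [0.486  0.1289 0.0835] j [0.033 0.095 2.026 0.    1.021 0.636] yang -0.603 tilt [-0.0005  0.0003]
slide mm [0.4 0.4 0.5] F [-3.33  1.41  4.23] T [0.301 0.528 0.004] w 0.0207 g 24.4
```

```bash
cat > feel.py <<'E'
from h import *
from plant import bot,capture
import sys
n=int(sys.argv[1]) if len(sys.argv)>1 else 6
S=[]
for _ in range(n): S.append(bot.read_state()); capture("top")
m=lambda k:np.mean([s[k] for s in S],0); sd=lambda k:np.std([s[k] for s in S],0)
r=R.from_quat(S[-1]["tcp_rot"])
print("Tz",m("wrist_torque")[2].round(4),"sd",sd("wrist_torque")[2].round(4),"j6T",m("joint_torque")[5].round(4),sd("joint_torque")[5].round(4),"Ftool",r.inv().apply(m("force")).round(2),"sd",sd("force").round(2))
go([.4865,.129,.083])
E
python3 feel.py
```

```text
Tz 0.0134 sd 0.0296 j6T 0.0042 0.0003 Ftool [-0.49 -3.93 -5.1 ] sd [0.52 0.7  0.66]
t 4.17 pos [0.486  0.1288 0.0835] j [0.033 0.095 2.026 0.    1.021 0.636] yang -0.603 tilt [-0.0004  0.0003]
slide mm [0.4 0.3 0.5] F [-3.05  1.75  4.23] T [ 0.358  0.549 -0.029] w 0.0207 g 24.5
```

apply_moves --slide '[[0,-0.3,-0.3],[0,-0.4,-0.5],[0,-0.4,-0.5],[0,-0.4,-0.5],[0,-0.4,-0.5]]' --angular '[[0,0,0],[0,0,-0.05],[0,0,-0.1],[0,0,-0.15],[0,0,-0.2]]' --hand '[-0.8,-0.8,-0.8,-0.8,-0.8]'

```text
clock: 4.58
position: [0.4861, 0.1288, 0.0836]
tcp_rot: [0.834, 0.552, 0.0, 0.0]
force: [-0.3, 1.4, -0.1]
gripper_width: 0.0206
grasp_force: 24.5
```

```bash
python3 feel.py 4
```

```text
Tz -0.0382 sd 0.0224 j6T -0.0267 0.2901 Ftool [ 0.81 -0.53 -0.17] sd [0.24 0.31 0.43]
t 4.78 pos [0.4861 0.1288 0.0837] j [ 0.033  0.094  2.026 -0.     1.02   0.438] yang -0.404 tilt [ 0.0008 -0.0002]
slide mm [0.4 0.3 0.7] F [0.94 0.35 0.27] T [ 0.091 -0.1   -0.009] w 0.0205 g 24.4
```

```bash
sed -i 's/^go(/print("j6T list",[round(float(s["joint_torque"][5]),4) for s in S],"Tz",[round(float(s["wrist_torque"][2]),3) for s in S],"j6",[round(float(s["joint_pos"][5]),4) for s in S])\ngo(/' feel.py; python3 feel.py 2
```

```text
Tz -0.0195 sd 0.0103 j6T -0.0285 0.0078 Ftool [0.98 1.2  0.01] sd [0.55 0.07 0.28]
j6T list [-0.0363, -0.0207] Tz [-0.009, -0.03] j6 [0.4376, 0.4374]
t 4.88 pos [0.486  0.1288 0.0837] j [ 0.033  0.094  2.026 -0.     1.02   0.437] yang -0.404 tilt [ 0.0008 -0.0002]
slide mm [0.4 0.3 0.7] F [ 1.54  2.12 -0.94] T [ 0.081 -0.15  -0.019] w 0.021 g 24.5
```

apply_moves --slide '[[0,0,0],[0,0,0],[0,0,0],[0,0,0],[0,0,0]]' --angular '[[0,0,-0.08],[0,0,-0.16],[0,0,-0.24],[0,0,-0.32],[0,0,-0.4]]' --hand '[-0.8,-0.8,-0.8,-0.8,-0.8]'

```text
clock: 5.3
position: [0.4865, 0.1287, 0.0837]
tcp_rot: [0.707, 0.707, 0.001, 0.001]
force: [2.2, 0.2, -2.2]
gripper_width: 0.0215
grasp_force: 24.5
```

```bash
python3 feel.py 5
```

```text
Tz -0.023 sd 0.0339 j6T -0.0323 0.4151 Ftool [0.03 3.38 2.65] sd [0.88 0.78 0.62]
j6T list [0.752, -0.2791, -0.4481, -0.143, -0.0432] Tz [-0.089, -0.0, -0.016, 0.003, -0.012] j6 [0.0331, 0.0307, 0.0371, 0.0386, 0.0387]
t 5.55 pos [0.4864 0.1287 0.0838] j [ 0.033  0.094  2.026 -0.     1.02   0.038] yang -0.005 tilt [ 0.0016 -0.0002]
slide mm [0.3 0.1 0.8] F [ 5.48  0.05 -5.53] T [-0.01  -0.816 -0.019] w 0.021 g 24.6
```

apply_moves --slide '[[0,0.3,0.3],[0,0.4,0.4],[0,0.4,0.4],[0,0.4,0.4],[0,0.4,0.4]]' --angular '[[0,0,-0.04],[0,0,-0.08],[0,0,-0.12],[0,0,-0.16],[0,0,-0.2]]' --hand '[-0.8,-0.8,-0.8,-0.8,-0.8]'

```text
clock: 5.97
position: [0.4867, 0.1288, 0.0837]
tcp_rot: [0.634, 0.773, 0.0, 0.001]
force: [2.7, -0.2, -2.3]
gripper_width: 0.0211
grasp_force: 24.8
```

```bash
python3 feel.py 6
```

```text
Tz -0.0344 sd 0.0257 j6T -0.0302 0.1893 Ftool [-1.23  3.31  1.28] sd [0.63 0.45 0.69]
j6T list [0.359, -0.1626, -0.2379, -0.0834, -0.034, -0.0226] Tz [-0.052, -0.072, -0.023, -0.037, 0.012, -0.033] j6 [-0.1641, -0.1653, -0.1624, -0.1617, -0.1619, -0.1623]
t 6.27 pos [0.4867 0.1288 0.0837] j [ 0.033  0.095  2.025 -0.     1.02  -0.163] yang 0.196 tilt [ 0.0011 -0.0002]
slide mm [ 0.2 -0.1  0.7] F [ 3.41 -0.81 -1.42] T [-0.111 -0.699  0.001] w 0.021 g 24.9
```

apply_moves --slide '[[0,0.3,0.1],[0,0.3,0.1],[0,0.3,0.1],[0,0.3,0.1],[0,0.3,0.1]]' --angular '[[0,0,-0.04],[0,0,-0.08],[0,0,-0.12],[0,0,-0.16],[0,0,-0.2]]' --hand '[-0.8,-0.8,-0.8,-0.8,-0.8]'

```text
clock: 6.68
position: [0.4869, 0.1289, 0.0837]
tcp_rot: [0.553, 0.833, 0.0, 0.0]
force: [3.6, -0.9, -0.4]
gripper_width: 0.0208
grasp_force: 24.9
```

```bash
python3 feel.py 6
```

```text
Tz -0.0172 sd 0.0185 j6T -0.0305 0.1893 Ftool [-2.33  3.32  0.01] sd [0.39 0.35 0.43]
j6T list [0.3593, -0.1588, -0.2391, -0.0855, -0.0356, -0.0236] Tz [-0.035, -0.046, -0.011, 0.01, -0.017, -0.005] j6 [-0.3647, -0.3659, -0.3628, -0.3621, -0.3622, -0.3624]
t 6.98 pos [0.4869 0.1289 0.0836] j [ 0.033  0.096  2.024 -0.     1.02  -0.363] yang 0.396 tilt [ 0.0008 -0.0001]
slide mm [ 0.3 -0.3  0.6] F [ 3.28 -1.35  0.7 ] T [-0.184 -0.652 -0.069] w 0.0206 g 25.0
```

apply_moves --slide '[[-0.2,0.3,0],[-0.2,0.3,0],[-0.2,0.3,0],[-0.2,0.3,0],[-0.2,0.3,0]]' --angular '[[0,0,-0.04],[0,0,-0.08],[0,0,-0.12],[0,0,-0.16],[0,0,-0.2]]' --hand '[-0.8,-0.8,-0.8,-0.8,-0.8]'

```text
clock: 7.4
position: [0.4871, 0.129, 0.0836]
tcp_rot: [0.467, 0.884, 0.0, 0.0]
force: [3.6, -1.1, 1.8]
gripper_width: 0.021
grasp_force: 25.0
```

```bash
python3 feel.py 6
```

```text
Tz -0.0428 sd 0.0283 j6T -0.0303 0.1893 Ftool [-2.18  2.7  -2.14] sd [0.34 0.59 0.57]
j6T list [0.3597, -0.1576, -0.239, -0.0857, -0.0358, -0.0236] Tz [-0.048, -0.085, -0.029, 0.009, -0.051, -0.052] j6 [-0.565, -0.5662, -0.563, -0.5623, -0.5624, -0.5626]
t 7.7 pos [0.4871 0.1289 0.0836] j [ 0.033  0.097  2.024  0.     1.021 -0.563] yang 0.596 tilt [0.0006 0.0001]
slide mm [ 0.4 -0.5  0.6] F [3.35 0.08 2.54] T [ 0.036 -0.503 -0.   ] w 0.021 g 25.1
```

Total 1.2 rad so far, and the torque is still at its free-turning value.

apply_moves --slide '[[-0.2,0.2,-0.2],[-0.2,0.2,-0.2],[-0.2,0.2,-0.2],[-0.2,0.2,-0.2],[-0.2,0.2,-0.2]]' --angular '[[0,0,-0.04],[0,0,-0.08],[0,0,-0.12],[0,0,-0.16],[0,0,-0.2]]' --hand '[-0.8,-0.8,-0.8,-0.8,-0.8]'

```text
clock: 8.12
position: [0.4872, 0.1291, 0.0836]
tcp_rot: [0.377, 0.926, 0.0, 0.0]
force: [3.5, 1.3, 1.9]
gripper_width: 0.0209
grasp_force: 25.1
```

```bash
python3 feel.py 6
```

```text
Tz -0.1335 sd 0.0238 j6T -0.1254 0.1881 Ftool [-1.59  3.29 -2.  ] sd [0.43 0.34 0.22]
j6T list [0.2618, -0.2522, -0.3332, -0.1799, -0.1303, -0.1184] Tz [-0.129, -0.124, -0.174, -0.116, -0.103, -0.154] j6 [-0.7648, -0.7661, -0.763, -0.7623, -0.7624, -0.7627]
t 8.42 pos [0.4873 0.129  0.0836] j [ 3.300e-02  9.700e-02  2.023e+00  1.000e-03  1.021e+00 -7.630e-01] yang 0.796 tilt [0.0005 0.0005]
slide mm [ 0.5 -0.6  0.6] F [3.56 2.2  1.78] T [ 0.315 -0.649 -0.146] w 0.0207 g 25.1
```

That is the click, at about 0.12 N m. I'll take smaller steps from here.

apply_moves --slide '[[-0.1,0.3,-0.2],[-0.1,0.3,-0.2],[-0.1,0.3,-0.2],[-0.1,0.3,-0.2],[-0.1,0.3,-0.2]]' --angular '[[0,0,-0.02],[0,0,-0.04],[0,0,-0.06],[0,0,-0.08],[0,0,-0.1]]' --hand '[-0.8,-0.8,-0.8,-0.8,-0.8]'

```text
clock: 8.83
position: [0.4873, 0.1291, 0.0836]
tcp_rot: [0.33, 0.944, 0.0, -0.0]
force: [3.4, 2.6, 1.3]
gripper_width: 0.0209
grasp_force: 25.0
```

```bash
python3 feel.py 6
```

```text
Tz -0.1086 sd 0.0319 j6T -0.1273 0.0944 Ftool [-0.98  4.2  -0.85] sd [0.29 0.28 0.53]
j6T list [0.0684, -0.1813, -0.233, -0.1587, -0.1332, -0.1261] Tz [-0.128, -0.152, -0.075, -0.07, -0.137, -0.089] j6 [-0.8655, -0.866, -0.8643, -0.8637, -0.8635, -0.8635]
t 9.13 pos [0.4873 0.1291 0.0836] j [ 0.034  0.098  2.023  0.     1.021 -0.864] yang 0.897 tilt [-0.0001  0.0003]
slide mm [ 0.6 -0.6  0.6] F [3.4  2.53 1.3 ] T [ 0.577 -0.654 -0.165] w 0.0208 g 25.0
```

apply_moves --slide '[[0,0,0],[0,0,0],[0,0,0],[0,0,0],[0,0,0]]' --angular '[[0,0,-0.015],[0,0,-0.03],[0,0,-0.045],[0,0,-0.06],[0,0,-0.06]]' --hand '[-0.8,-0.8,-0.8,-0.8,-0.8]'

```text
clock: 9.55
position: [0.4874, 0.1291, 0.0836]
tcp_rot: [0.302, 0.953, 0.0, -0.0]
force: [3.5, 3.6, 0.2]
gripper_width: 0.0204
grasp_force: 25.0
```

```bash
python3 feel.py 6
```

```text
Tz -0.1316 sd 0.0229 j6T -0.1465 0.0341 Ftool [-1.3   5.27 -0.68] sd [0.5  0.43 0.46]
j6T list [-0.2202, -0.1508, -0.1303, -0.1264, -0.1258, -0.1257] Tz [-0.132, -0.113, -0.111, -0.158, -0.167, -0.11] j6 [-0.9248, -0.9243, -0.9242, -0.9242, -0.9242, -0.9242]
t 9.85 pos [0.4874 0.1291 0.0836] j [ 0.034  0.098  2.023  0.     1.021 -0.924] yang 0.958 tilt [0.     0.0003]
slide mm [ 0.6 -0.6  0.6] F [3.53 3.9  0.27] T [ 0.641 -0.644 -0.12 ] w 0.0208 g 25.0
```

apply_moves --slide '[[0,0.2,0],[0,0.4,0],[0,0.5,0],[0,0.5,0],[0,0.5,0]]' --angular '[[0,0,-0.015],[0,0,-0.03],[0,0,-0.045],[0,0,-0.06],[0,0,-0.06]]' --hand '[-0.8,-0.8,-0.8,-0.8,-0.8]'

```text
clock: 10.27
position: [0.4875, 0.1292, 0.0836]
tcp_rot: [0.273, 0.962, -0.0, -0.0]
force: [2.6, 2.3, 1.1]
gripper_width: 0.021
grasp_force: 25.0
```

```bash
python3 feel.py 6
```

```text
Tz -0.1367 sd 0.0246 j6T -0.1622 0.0387 Ftool [-1.03  2.45 -1.61] sd [0.44 0.48 0.38]
j6T list [-0.2431, -0.1753, -0.1465, -0.138, -0.1355, -0.1348] Tz [-0.115, -0.148, -0.109, -0.117, -0.175, -0.156] j6 [-0.9837, -0.983, -0.9828, -0.9827, -0.9827, -0.9828]
t 10.57 pos [0.4875 0.1293 0.0836] j [ 0.034  0.098  2.022 -0.     1.022 -0.983] yang 1.017 tilt [-0.0005 -0.0002]
slide mm [ 0.7 -0.7  0.6] F [1.41 1.47 1.51] T [ 0.193 -0.292 -0.136] w 0.021 g 25.0
```

apply_moves --slide '[[0,0,0],[0,0,0],[0,0,0],[0,0,0],[0,0,0]]' --angular '[[0,0,-0.01],[0,0,-0.02],[0,0,-0.03],[0,0,-0.04],[0,0,-0.04]]' --hand '[-0.8,-0.8,-0.8,-0.8,-0.8]'

```text
clock: 10.98
position: [0.4875, 0.1293, 0.0836]
tcp_rot: [0.254, 0.967, -0.0, -0.0]
force: [1.8, 1.4, 1.7]
gripper_width: 0.0206
grasp_force: 25.0
```

```bash
python3 feel.py 6
```

```text
Tz -0.1656 sd 0.019 j6T -0.1932 0.0257 Ftool [-0.69  1.47 -1.5 ] sd [0.51 0.32 0.32]
j6T list [-0.2469, -0.2018, -0.1827, -0.1771, -0.1756, -0.1752] Tz [-0.19, -0.179, -0.145, -0.146, -0.184, -0.15] j6 [-1.0233, -1.0229, -1.0227, -1.0228, -1.0227, -1.0227]
t 11.28 pos [0.4875 0.1293 0.0836] j [ 0.034  0.098  2.022 -0.     1.022 -1.023] yang 1.057 tilt [-0.0004 -0.0001]
slide mm [ 0.8 -0.8  0.6] F [0.36 0.44 0.89] T [ 0.158 -0.205 -0.173] w 0.0209 g 25.0
```

The torque has risen to 0.175 N m at about the shaft's stiffness, which means the stop. I'll let go here without forcing it.

apply_moves --slide '[[0,0,0],[0,0,0],[0,0,0],[0,0,0],[0,0,0]]' --angular '[[0,0,0],[0,0,0],[0,0,0],[0,0,0],[0,0,0]]' --hand '[-0.6,-0.4,-0.27,-0.25,-0.25]'

```text
clock: 11.7
position: [0.4872, 0.1293, 0.0833]
tcp_rot: [0.254, 0.967, -0.0, -0.0]
force: [-0.4, 1.0, -0.2]
gripper_width: 0.0314
grasp_force: 0.0
```

```bash
python3 feel.py 3
```

```text
Tz 0.0389 sd 0.0277 j6T -0.0011 0.0002 Ftool [ 0.3   0.23 -0.12] sd [0.3  0.52 0.43]
j6T list [-0.0013, -0.001, -0.0008] Tz [0.024, 0.078, 0.015] j6 [-1.0229, -1.0229, -1.0229]
t 11.85 pos [0.4875 0.1293 0.0836] j [ 0.034  0.098  2.022 -0.     1.022 -1.023] yang 1.057 tilt [-0.0004 -0.0001]
slide mm [ 0.7 -0.8  0.6] F [-0.1   0.9  -1.56] T [-0.039  0.004  0.025] w 0.0321 g 0.0
```

apply_moves --slide '[[0,0,-8],[0,0,-18],[0,0,-28],[0,0,-36],[0,0,-40]]' --angular '[[0,0,0],[0,0,0],[0,0,0],[0,0,0],[0,0,0]]' --hand '[-0.25,-0.25,-0.25,-0.25,-0.25]'

```text
clock: 12.27
position: [0.4888, 0.1294, 0.126]
tcp_rot: [0.254, 0.967, 0.0, 0.002]
force: [1.1, 0.1, 0.1]
gripper_width: 0.0319
grasp_force: 0.0
```

apply_moves --slide '[[0,0,0],[0,0,0],[0,0,0],[0,0,0],[0,0,0]]' --angular '[[0,0,0],[0,0,0],[0,0,0],[0,0,0],[0,0,0]]' --hand '[-0.6,-1,-1,-1,-1]' --force 20

```text
clock: 12.68
position: [0.4873, 0.1293, 0.1231]
tcp_rot: [0.254, 0.967, -0.0, -0.001]
force: [0.0, -1.4, 1.0]
gripper_width: 0.0001
grasp_force: 0.0
```

apply_moves --slide '[[0,0,3],[0,0,6],[0,0,9],[0,0,12],[0,0,14]]' --angular '[[0,0,0],[0,0,0],[0,0,0],[0,0,0],[0,0,0]]' --hand '[-1,-1,-1,-1,-1]'

```text
clock: 13.1
position: [0.4874, 0.1294, 0.109]
tcp_rot: [0.254, 0.967, -0.0, -0.0]
force: [0.4, 0.4, 0.4]
gripper_width: -0.0001
grasp_force: 0.0
```

```bash
python3 feel.py 4
```

```text
Tz -0.0062 sd 0.0211 j6T -0.0 0.0 Ftool [0.06 0.04 0.07] sd [0.61 0.34 0.41]
j6T list [0.0, -0.0, -0.0, 0.0] Tz [0.012, 0.006, -0.001, -0.042] j6 [-1.0228, -1.0227, -1.0227, -1.0227]
t 13.3 pos [0.4877 0.1294 0.1096] j [ 0.034  0.055  2.012  0.     1.075 -1.023] yang 1.057 tilt [-0.0001  0.    ]
slide mm [ 0.9 -0.9 26.6] F [0.19 0.24 0.46] T [ 0.007  0.027 -0.01 ] w -0.0002 g 0.0
```

apply_moves --slide '[[0,0,2],[0,0,4],[0,0,6],[0,0,8],[0,0,9]]' --angular '[[0,0,0],[0,0,0],[0,0,0],[0,0,0],[0,0,0]]' --hand '[-1,-1,-1,-1,-1]'

```text
clock: 13.72
position: [0.488, 0.1294, 0.1012]
tcp_rot: [0.254, 0.967, 0.0, 0.0]
force: [-1.8, -0.0, 6.1]
gripper_width: 0.0002
grasp_force: 2.8
```

```bash
python3 feel.py 4
```

```text
Tz -0.0357 sd 0.0049 j6T 0.0006 0.0001 Ftool [ 1.16 -0.16 -5.24] sd [0.5  0.31 0.56]
j6T list [0.0007, 0.0006, 0.0006, 0.0006] Tz [-0.039, -0.032, -0.042, -0.03] j6 [-1.0227, -1.0228, -1.0228, -1.0228]
t 13.92 pos [0.4879 0.1294 0.1011] j [ 0.034  0.069  2.015 -0.     1.057 -1.023] yang 1.057 tilt [ 0.0004 -0.    ]
slide mm [ 1.1 -1.1 18.1] F [-1.43  0.44  4.35] T [-0.02   0.234  0.01 ] w 0.0001 g 2.2
```

apply_moves --slide '[[0,0,0.5],[0,0,1],[0,0,1.5],[0,0,2],[0,0,2]]' --angular '[[0,0,0],[0,0,0],[0,0,0],[0,0,0],[0,0,0]]' --hand '[-1,-1,-1,-1,-1]'

```text
clock: 14.33
position: [0.488, 0.1294, 0.0991]
tcp_rot: [0.254, 0.967, 0.0, 0.0]
force: [-1.3, -0.7, 5.0]
gripper_width: 0.0002
grasp_force: 2.4
```

```bash
python3 feel.py 4
```

```text
Tz 0.0178 sd 0.0439 j6T 0.0007 0.0 Ftool [ 1.34 -0.7  -4.75] sd [0.4  0.45 0.46]
j6T list [0.0006, 0.0007, 0.0007, 0.0007] Tz [0.018, -0.044, 0.017, 0.08] j6 [-1.0228, -1.0228, -1.0228, -1.0228]
t 14.53 pos [0.488  0.1294 0.0991] j [ 0.034  0.072  2.016  0.     1.053 -1.023] yang 1.057 tilt [0.0006 0.    ]
slide mm [ 1.1 -1.1 16.1] F [-1.99  0.51  5.85] T [-0.01   0.297 -0.008] w 0.0002 g 2.6
```

It's sliding at about 6 N. I'll go on in small steps until the force rises at the home stop.

apply_moves --slide '[[0,0,0.3],[0,0,0.6],[0,0,0.9],[0,0,1.2],[0,0,1.2]]' --angular '[[0,0,0],[0,0,0],[0,0,0],[0,0,0],[0,0,0]]' --hand '[-1,-1,-1,-1,-1]'

```text
clock: 14.95
position: [0.4882, 0.1294, 0.0988]
tcp_rot: [0.254, 0.967, 0.0, 0.0]
force: [-4.1, -0.8, 10.6]
gripper_width: 0.0001
grasp_force: 5.5
```

```bash
python3 feel.py 4
```

```text
Tz 0.0147 sd 0.0246 j6T 0.0019 0.0 Ftool [  3.28  -2.31 -10.63] sd [0.34 0.49 0.16]
j6T list [0.002, 0.0019, 0.0019, 0.0019] Tz [0.015, -0.018, 0.01, 0.052] j6 [-1.0228, -1.0228, -1.0228, -1.0228]
t 15.15 pos [0.4882 0.1294 0.0988] j [ 0.034  0.073  2.015 -0.     1.052 -1.023] yang 1.057 tilt [ 0.0006 -0.0001]
slide mm [ 1.3 -1.2 15.8] F [-3.69  0.09 10.62] T [-0.052  0.721  0.027] w 0.0001 g 5.5
```

apply_moves --slide '[[0,0,0.3],[0,0,0.5],[0,0,0.5],[0,0,0.5]]' --angular '[[0,0,0],[0,0,0],[0,0,0],[0,0,0]]' --hand '[-1,-1,-1,-1]'

```text
clock: 15.48
position: [0.4883, 0.1294, 0.0987]
tcp_rot: [0.254, 0.967, 0.0, 0.0]
force: [-4.9, -0.6, 14.7]
gripper_width: 0.0
grasp_force: 6.9
```

apply_moves --slide '[[0,0,-3],[0,0,-10],[0,0,-25],[0,0,-50],[0,0,-80]]' --angular '[[0,0,0],[0,0,0],[0,0,0],[0,0,0],[0,0,0]]' --hand '[-1,-1,-1,-1,-1]'

```text
clock: 15.9
position: [0.486, 0.1292, 0.1759]
tcp_rot: [0.254, 0.967, -0.001, -0.002]
force: [-0.2, 0.6, 0.1]
gripper_width: 0.0
grasp_force: 0.0
```

apply_moves --slide '[[0,0,-20],[0,0,-50],[0,0,-70],[0,0,-80],[0,0,-80]]' --angular '[[0,0,0],[0,0,0],[0,0,0],[0,0,0],[0,0,0]]' --hand '[-1,-1,-1,-1,-1]'

```text
clock: 16.32
position: [0.4889, 0.1294, 0.2595]
tcp_rot: [0.254, 0.967, 0.001, 0.002]
force: [0.1, -0.0, -0.6]
gripper_width: 0.0001
grasp_force: 0.0
```

```bash
python3 - <<'E'
from h import *
from plant import capture
go([.4865,.129,.25])
s=capture("scene");t=dict(np.load("scene0.npz"))
a=cv2.resize(t["frame"][130:230,300:430],None,fx=3,fy=3,interpolation=cv2.INTER_CUBIC);b=cv2.resize(s["frame"][130:230,300:430],None,fx=3,fy=3,interpolation=cv2.INTER_CUBIC)
cv2.imwrite("pics/end.png",np.hstack([a,b])[:,:,::-1])
for v in range(176,188): print(v,[round(float(dep(s,u,v)[2]),3) for u in range(361,369)])
E
```

```text
t 16.32 pos [0.4889 0.1294 0.2595] j [ 0.034 -0.127  1.894  0.     1.369 -1.023] yang 1.057 tilt [0.0049 0.0002]
slide mm [ 1.9 -1.6  9.5] F [ 0.09 -0.03 -0.61] T [-0.008 -0.001  0.017] w 0.0001 g 0.0
176 [0.085, 0.085, 0.085, 0.086, 0.085, 0.085, 0.084, 0.086]
177 [0.083, 0.081, 0.082, 0.083, 0.082, 0.082, 0.084, 0.084]
178 [0.08, 0.079, 0.077, 0.08, 0.079, 0.079, 0.08, 0.079]
179 [0.077, 0.076, 0.077, 0.077, 0.078, 0.078, 0.079, 0.077]
180 [0.097, 0.099, 0.098, 0.097, 0.099, 0.099, 0.098, 0.077]
181 [0.099, 0.099, 0.098, 0.098, 0.099, 0.099, 0.098, 0.099]
182 [0.098, 0.099, 0.098, 0.099, 0.097, 0.099, 0.099, 0.097]
183 [0.098, 0.099, 0.098, 0.099, 0.098, 0.099, 0.099, 0.098]
184 [0.099, 0.098, 0.096, 0.099, 0.099, 0.098, 0.098, 0.099]
185 [0.098, 0.098, 0.098, 0.098, 0.098, 0.097, 0.098, 0.099]
186 [0.096, 0.096, 0.098, 0.098, 0.101, 0.098, 0.097, 0.095]
187 [0.093, 0.094, 0.094, 0.096, 0.094, 0.096, 0.093, 0.093]
```

View pics/end.png

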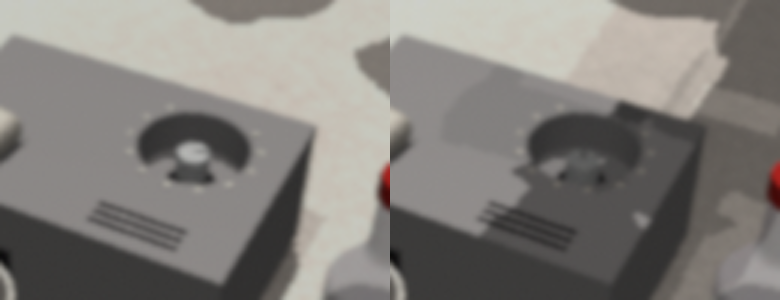

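The right-hand (after) half shows the knob sunk in the well at about (585,160). Depth puts its top at 0.0985 m, so it is home, and nothing else in the crop has moved.

```bash
python3 -c "
from plant import bot
print(bot.job_done())"
```

```text
the job is handed in; nothing more can be done
None
```

The speaker knob was turned anticlockwise through its click to the end stop (about 0.175 N m), let go, and pushed fully home with its top 11 mm below the well's mouth; the job was handed in after about 16 s, with no verdict shown.

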